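# Sort stripped machine parts into inspection trays

### The job

Sort the stripped machine parts for inspection: lay both plain rings flat in the broad rectangular tray, both shaft keys flat and lengthwise in the long narrow tray, and stand the flanged sleeve upright on its flange in the small round dish. Every part rests on the bottom of its tray, none on top of another; leave the cylinder liner and the V-block standing where they are.

Things in the scene. Friction and masses are not known exactly. Their poses are not given: they have to be found in the camera images.
- ring_a: plain steel bearing ring lying flat: outside diameter 52, bore 40, height 18 mm, 0.12 kg. Origin at its middle (9 mm above its underside), z = its axis. The two rings are alike.
- ring_b: plain steel bearing ring lying flat: outside diameter 52, bore 40, height 18 mm, 0.12 kg. Origin at its middle (9 mm above its underside), z = its axis. The two rings are alike.
- key_a: shaft key, a dark steel bar with rounded ends lying flat: 60 long (along its x) x 16 wide (y) x 12 mm high (z), 0.09 kg. Origin at its middle (6 mm above its underside). The two keys are alike. It may lie at any yaw.
- key_b: shaft key, a dark steel bar with rounded ends lying flat: 60 long (along its x) x 16 wide (y) x 12 mm high (z), 0.09 kg. Origin at its middle (6 mm above its underside). The two keys are alike. It may lie at any yaw.
- sleeve: flanged steel sleeve standing upright on its flange: tube of outside diameter 38, bore 26, total height 60 mm; the flange at its foot is 52 in diameter and 6 mm thick; 0.36 kg. Origin at the centre of its underside, z up along its axis.
- ring_tray: the broad rectangular grey plastic tray, for the rings: outside 130 (its x) x 160 (its y) x 25 mm high, walls and bottom 4 mm thick, open on top, fixed to the bench. Origin at the centre of its underside; yaw within about 20 degrees of the world axes. Both rings fit side by side along its y.
- key_tray: the long narrow grey plastic tray, for the keys: outside 90 (its x) x 190 (its y) x 25 mm high, walls and bottom 4 mm thick, open on top, fixed to the bench. Origin at the centre of its underside; yaw within about 20 degrees of the world axes. Both keys fit end to end along its y, which is its long direction.
- sleeve_dish: the small round grey plastic dish, for the sleeve: outside diameter 88, 25 mm high, wall and bottom 4 mm thick, open on top, fixed to the bench. Origin at the centre of its underside.
- liner: bystander, to be left alone: a short cylinder liner, wide dark steel tube with a copper-coloured band, outside diameter 64, 65 mm high, standing loose among the parts. Origin at the centre of its underside. Parts and bystanders stand at least about 95 mm apart, centre to centre, nearer the robot than the trays.
- vblock: bystander, to be left alone: a grey V-block, 50 x 50 x 41 mm high with a V groove along its x, standing loose among the parts. Origin at the centre of its underside. All other things lie farther out round the edge of the bench (beyond x = 0.76 m, or beyond 0.38 m to either side); the white cards on the mat are flat as paper.
There are look-alikes about, which are no part of the job. Leave any yellow look-alike of the ring_a alone.

How it is judged (in metres and radians):
At the end, for the whole second after the job is handed in: Rings in the broad tray, keys in the long tray: flat (0.1 rad) on the bottom (within 4 mm), not on another part, keys lengthwise (0.4 rad); sleeve on its flange in the dish, upright (0.1 rad); all at rest; liner and V-block within 25 mm of their start (x of ring_a in the frame of ring_tray between -0.038 and 0.038 m and y of ring_a in the frame of ring_tray between -0.053 and 0.053 m and z of each of ring_a, ring_b in the frame of ring_tray below 0.017 m and angle between the z axis of each of ring_a, ring_b and the z axis of ring_tray, either way round below 0.1 rad and linear speed of each of ring_a, ring_b, key_a, key_b, sleeve below 0.02 m/s and angular speed of each of ring_a, ring_b, key_a, key_b, sleeve below 0.2 rad/s and x of ring_b in the frame of ring_tray between -0.038 and 0.038 m and y of ring_b in the frame of ring_tray between -0.053 and 0.053 m and x of key_a in the frame of key_tray between -0.036 and 0.036 m and y of key_a in the frame of key_tray between -0.066 and 0.066 m and z of each of key_a, key_b in the frame of key_tray below 0.014 m and angle between the z axis of each of key_a, key_b and the z axis of key_tray, either way round below 0.1 rad and angle between the x axis of each of key_a, key_b and the y axis of key_tray, either way round below 0.4 rad and x of key_b in the frame of key_tray between -0.036 and 0.036 m and y of key_b in the frame of key_tray between -0.066 and 0.066 m and horizontal distance between sleeve and sleeve_dish below 0.018 m and z of sleeve in the frame of sleeve_dish below 0.009 m and angle between sleeve's own z axis and vertical below 0.1 rad and distance of each of liner, vblock from where it was at the start of the episode below 0.025 m); the robot touches nothing.
It fails at once if the cylinder liner is knocked over or shifted more than 25 mm (distance of liner from where it was at the start of the episode above 0.025 m or angle between liner's own z axis and vertical above 0.3 rad).
It fails at once if the V-block is knocked over or shifted more than 25 mm (distance of vblock from where it was at the start of the episode above 0.025 m or angle between vblock's own z axis and vertical above 0.3 rad).
It also fails if it takes over 128 s, if anything falls off the work surface, if the arm or the gripper's body presses on something with over 40 N, if the wrist force passes 120 N, or if a joint passes its speed limit or range.

### The arm

A 6-joint arm with a two-finger parallel gripper is mounted at the origin on the work surface. World frame = base frame: x ahead of the robot, y to its left, z up, the work surface at z = 0. Lengths are in mm, angles in rad, forces in N, time in s.
With the tool pointing down it reaches from about 400 to 925 mm from the base axis. Payload 12.5 kg.
Tool frame: the origin (TCP) lies between the finger pads; the fingertips stand 19 mm ahead of it and the grasp point (between the pads) is the TCP (env.nose_length is the distance from the TCP to the fingertips, in mm); z points along the fingers, y is the line along which they close (so a half turn about z gives the same grasp; the last joint's range is limited). The gripper opens to 95 mm and grips with 3 to 60 N. Pads are 20 mm wide; open, the fingers measure 119 mm over their backs; the gripper's body (75 mm by 180 mm) begins 59 mm behind the grasp point.
Start: joints at [1.112, 0.491, 1.559, -0, 1.092, -0.106], TCP at [215.938, 586.528, 233.661] pointing down, gripper open.
Joint ranges: [-3.1, 3.1], [-0.84, 2.19], [0.05, 2.79], [-1.13, 4.28], [0.06, 2.93], [-2.69, 2.69]. Speed limits (rad/s): [2.22, 2.22, 2.79, 3.14, 3.14, 3.14].

### API

Orientations are given as [roll, pitch, yaw] about the fixed x, y, z axes, in that order (R = Rz(yaw) Ry(pitch) Rx(roll)).
In Python, from cell import env gives the robot as it stands. The module is installed in compiled form; this text tells all that it offers.
- The arm moves only by the tool drive_tool, never from a script. Its argument "rows" is a list that holds one entry, the list of rows, each a list of 7 numbers: the shift along the tool's x, y, z scaled (see below), then the turn, a rotation vector about the tool's x, y, z scaled (see below), then the opening, from 0 (shut) to 1 (fully open). In form: [[[tx, ty, tz, ax, ay, az, jaw], ...]]. A call has 1 to 5 rows; each row shifts and turns the commanded pose from where the row before left it, along the tool's axes as they then stand; what a row does not reach is not made up. The controller multiplies each number of a shift by 250 mm and each number of a turn by 180 degrees. A row lasts 1/8 s, in which the tool goes at most 62.5 mm and 10.7 degrees, less where a joint would pass 70% of its speed; a pose out of reach is approached as far as the arm can. A call with a number of a shift or a turn outside -1 to 1 is refused whole. A call with a gripper value outside its range is refused whole. The fingers move at their own pace and stop on an object; the grip force is fixed at half the most. Time passes only in rows, so rows that do not move let the fingers close. It gives the time, the measured TCP pose, the force, the opening and the grip force at its end, in the units of the state.
- env.state(): the state, without advancing time (a new reading comes with each control period).
- env.read_camera(name): name is "scene" or "top" or "wrist"; returns a dict with "color" (420x560x3 uint8, blue, green, red), "camera_matrix" (3x3 intrinsics, pixels), "pose" (4x4, takes a point from camera to world coordinates). Camera axes: x right, y up, looking along -z (the intrinsics and any distortion apply to the point x, -y, -z); pixel columns grow to the right and rows downward; lengths in mm; the calibration is good to about 2 mm. A picture is of the moment at which its call begins. There is no depth.
- env.job_done(): hands the job in; it is judged then, once.
Trained networks look in a picture, given as the dict that the camera call returned (one of the last four; its "shot" number tells which), for a name from the list of things; names that differ only in an ending like _2 or _b are one class to them, and where a whole thing is asked for, a point or a joint stands for the part that bears it (a point fixed in the world has none). Each returns a list of dicts, best first, with "score" (0 to 1); they miss things now and then, are a little off and sometimes report something else, mostly with a low value. They report only what shows in the picture. A call takes as long as a camera call. They do not tell look-alikes from the thing itself.
- env.search_frame(name, picture): "at" ([x, y, z] in mm, in the coordinates of the camera as it stood for that picture, good to about 4 mm: the middle of the surface that is visible of it).
- env.place_of(name, picture): "at" ([x, y, z] in mm, in the coordinates of the camera as it stood for that picture, good to about 4 mm: a listed point, or the origin of a listed thing).
The state is a dict: "t": time; "joints": joint angles; "qvel": joint speeds; "tau": joint torques, N m; "eef_pos": TCP position; "tcp_rot": TCP orientation; "ft_force": force on the tool from outside, world axes, zero at the start; "moment": the same for the moment, N m; "opening": opening from 0.0 (shut) to 1.0 (fully open); "grip_force": force on a finger pad.
Only numpy, scipy, OpenCV 4.12 (cv2) and the standard library are available. Lean on these libraries where they do the work, as an engineer would, in place of code of your own. Each camera call takes 0.05 s, during which the arm holds its last target. There are 200 camera calls.

## Working session

There is one attempt and no reset: what is moved stays moved. The work goes in short steps, Python scripts to look and compute and a tool call to move; the robot and the scene stay as the last step left them, time stands still between calls to the robot, and variables do not carry over. Pictures are saved under pics/ and viewed, at most 14 in all, crops included, and the job is handed in when it is done.

Besides the shell and the picture viewer there is one more tool, called after ">>>" by a JSON object that holds its "api" and its "payload". drive_tool: Moves the arm, as the interface text tells. Its arguments: {"type":"object","properties":{"rows":{"type":"array","items":{"type":"array","items":{"type":"array","items":{"type":"number","minimum":-1,"maximum":1}}}}},"required":["rows"]}

```bash
mkdir -p pics
cat > h.py <<'E'
from cell import env
import numpy as np, cv2
def w(pic,at):
    P=np.array(pic["pose"]); return (P@np.r_[at,1])[:3]
def px(pic,p):
    P=np.linalg.inv(np.array(pic["pose"]))@np.r_[p,1]
    q=np.array(pic["camera_matrix"])@np.array([P[0],-P[1],-P[2]]); return q[:2]/q[2]
def ray(pic,u,v,z):
    P=np.array(pic["pose"]);K=np.array(pic["camera_matrix"])
    d=np.linalg.inv(K)@[u,v,1]; d=P[:3,:3]@[d[0],-d[1],-d[2]]; o=P[:3,3]
    return o+d*(z-o[2])/d[2]
N=["ring_a","key_a","sleeve","ring_tray","key_tray","sleeve_dish","liner","vblock"]
E
python3 - <<'E'
from h import *
print(env.state())
for c in ["top","scene"]:
    p=env.read_camera(c); cv2.imwrite(f"pics/{c}0.png",p["color"]); print(c,np.round(p["pose"],3).tolist(),p["camera_matrix"], p.keys())
    for n in N:
        for d in env.place_of(n,p)[:5]:
            q=w(p,d["at"]); print(n,round(d["score"],2),q.round(),px(p,q).round())
E
```

```text
{'t': 0.0, 'joints': array([ 1.11238806e+00,  4.91559782e-01,  1.55947631e+00, -3.15012300e-05,
        1.09169479e+00, -1.05580978e-01]), 'qvel': array([ 5.95953977e-04, -3.95822203e-06, -1.08579089e-03,  2.33805370e-04,
        1.38958500e-03,  5.40373308e-05]), 'tau': array([ 3.82695162e-04, -6.12668824e+01, -2.58185220e+01,  6.92812004e-02,
        4.83043666e-02, -9.42753331e-05]), 'eef_pos': array([215.83970754, 586.29706115, 233.05234983]), 'tcp_rot': array([-3.14045782e+00, -9.21698465e-05,  2.78877985e+00]), 'ft_force': array([ 0.68104665,  0.6211455 , -0.03667448]), 'moment': array([ 0.01160772,  0.01105287, -0.03273752]), 'grip_force': 0.0, 'opening': 1.0008506413351212}
top [[0.005, 0.993, -0.115, 344.254], [-1.0, 0.008, 0.023, 11.795], [0.024, 0.115, 0.993, 1213.02], [0.0, 0.0, 0.0, 1.0]] [[536.42727366   0.         273.98199676]
 [  0.         536.42727366 208.3232187 ]
 [  0.           0.           1.        ]] dict_keys(['color', 'camera_matrix', 'pose', 'shot'])
ring_a 0.52 [345.  50.   3.] [244. 270.]
ring_a 0.51 [436.  10.   9.] [262. 230.]
ring_a 0.5 [ 447. -123. 
[... 741 characters left out ...]
4145 ]
 [  0.           0.           1.        ]] dict_keys(['color', 'camera_matrix', 'pose', 'shot'])
ring_a 0.9 [433.   7.   9.] [292. 206.]
ring_a 0.85 [346.  49.  11.] [326. 192.]
ring_a 0.8 [ 451. -121.   15.] [242. 189.]
ring_a 0.72 [ 407. -242.    3.] [215. 170.]
ring_a 0.66 [347. -50.  10.] [290. 180.]
key_a 0.78 [408. 363.   7.] [455. 262.]
key_a 0.62 [426. 113.   5.] [335. 222.]
sleeve 0.64 [ 417. -348.   -3.] [183. 162.]
sleeve 0.24 [ 452. -122.   11.] [241. 191.]
ring_tray 0.69 [ 599. -308.    3.] [140. 199.]
key_tray 0.66 [618. 279.   1.] [373. 323.]
sleeve_dish 0.97 [621.  13.  -1.] [244. 261.]
liner 0.79 [ 409. -239.   -3.] [216. 173.]
vblock 0.56 [379. 252.   1.] [404. 235.]
```

View pics/top0.png

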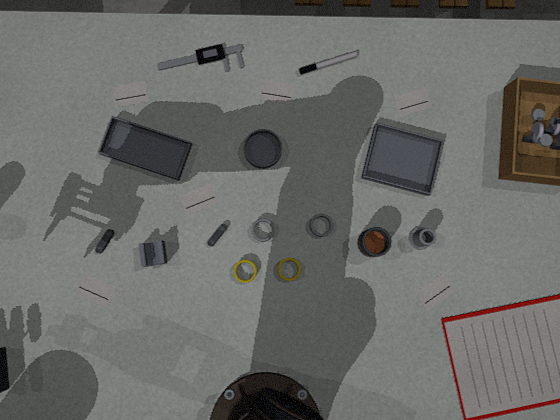

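View pics/scene0.png

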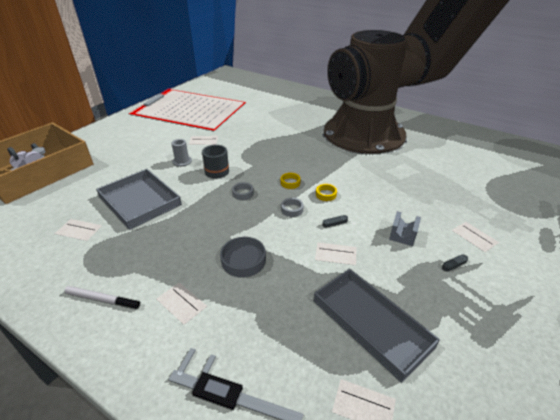

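The top view shows the plain rings at (263,229) and (320,225), the yellow look-alikes at (245,271) and (289,269), and the keys at (104,241) and (218,233). The sleeve is at (423,237), the liner at (374,241), the key tray at (146,148), the dish at (262,148) and the ring tray at (403,158). The scene view agrees. Next I measure the yaws and triangulate.

```bash
cat > m.py <<'E'
from h import *
def rect(im,c,r,thr=None,dark=True):
    u,v=map(int,c); g=cv2.cvtColor(im,cv2.COLOR_BGR2GRAY)[v-r:v+r,u-r:u+r]
    m=((g<thr)*255).astype(np.uint8)
    n,l,s,ce=cv2.connectedComponentsWithStats(m)
    k=1+np.argmax(s[1:,4]-1e-1*np.hypot(*(ce[1:]-r).T)**2); pts=cv2.findContours((l==k).astype(np.uint8),0,1)[0][0]
    R=cv2.minAreaRect(pts); return s[k,4],cv2.boxPoints(R)+[u-r,v-r]
E
python3 - <<'E'
from m import *
p=env.read_camera("top");im=p["color"]
for n,c,r,t,z in [("keyP",(104,241),18,45,12),("keyQ",(218,234),18,60,12),("keytray",(146,148),60,68,25),("ringtray",(403,158),50,68,25)]:
    a,b=rect(im,c,r,t); W=np.array([ray(p,*q,z) for q in b])[:,:2]; 
    e=[W[1]-W[0],W[2]-W[1]]; print(n,a,W.mean(0).round(1),[(np.linalg.norm(x).round(),round(np.degrees(np.arctan2(x[1],x[0])),1)) for x in e],b.round().tolist())
for n,cs in [("kt",[(111,116),(193,145),(180,181),(98,150)]),("rt",[(373,122),(446,140),(431,195),(362,176)])]:
    W=np.array([ray(p,*q,25) for q in cs])[:,:2]; print(n,W.mean(0).round(),W.round().tolist(),[round(np.degrees(np.arctan2(*(W[(i+1)%4]-W[i])[::-1])),1) for i in range(4)])
# triangulate centre pixels of found surfaces top/scene
s=env.read_camera("scene")
def tri(a,b):
    L=[]
    for c,q in ((p,a),(s,b)):
        o=np.array(c["pose"])[:3,3]; d=ray(c,*q,0)-o; d/=np.linalg.norm(d); L.append((np.eye(3)-np.outer(d,d),o))
    return np.linalg.solve(L[0][0]+L[1][0],L[0][0]@L[0][1]+L[1][0]@L[1][1])
for n in N:
    A=[w(p,d["at"]) for d in env.place_of(n,p) if d["score"]>.3]; B=[w(s,d["at"]) for d in env.place_of(n,s) if d["score"]>.3]
    for a in A:
        for b in B:
            if np.hypot(*(a-b)[:2])<30: print(n,tri(px(p,a),px(s,b)).round(1))
big=cv2.resize(im[100:290,70:450],None,fx=2.1,fy=2.1,interpolation=cv2.INTER_CUBIC);cv2.imwrite("pics/crop.png",big)
E
```

```text
keyP 116 [409.7 359.8] [(np.float64(54.0), np.float64(-31.7)), (np.float64(18.0), np.float64(-123.0))] [[94.0, 248.0], [108.0, 228.0], [115.0, 232.0], [101.0, 253.0]]
keyQ 118 [418.6 115. ] [(np.float64(44.0), np.float64(-36.0)), (np.float64(16.0), np.float64(-126.4))] [[206.0, 243.0], [218.0, 227.0], [224.0, 231.0], [212.0, 247.0]]
keytray 3162 [612.3 275. ] [(np.float64(102.0), np.float64(-15.7)), (np.float64(196.0), np.float64(-108.2))] [[97.0, 158.0], [111.0, 115.0], [193.0, 142.0], [179.0, 185.0]]
ringtray 1309 [ 596.3 -306.1] [(np.float64(132.0), np.float64(-15.8)), (np.float64(166.0), np.float64(-105.0))] [[360.0, 177.0], [375.0, 123.0], [445.0, 142.0], [430.0, 197.0]]
kt [617. 274.] [[689.0, 354.0], [625.0, 167.0], [542.0, 195.0], [611.0, 379.0]] [np.float64(-109.2), np.float64(161.8), np.float64(69.6), np.float64(-18.2)]
rt [ 599. -308.] [[683.0, -241.0], [642.0, -408.0], [515.0, -369.0], [557.0, -214.0]] [np.float64(-103.5), np.float64(163.3), np.float64(74.9), np.float64(-12.1)]
ring_a [ 447.8 -122.1    8.4]
ring_a [349.1 -46.7  12.8]
ring_a [436.3   9.    7.2]
ring_a [345.3  49.2   9.7]
key_a [421.7 113.1  -1.4]
key_a [408.3 363.2   6. ]
sleeve [ 423.4 -343.2    2.3]
ring_tray [ 599.5 -310.5    1.9]
key_tray [620.2 278.1   2. ]
liner [ 408.1 -234.1    1.2]
```

View pics/crop.png

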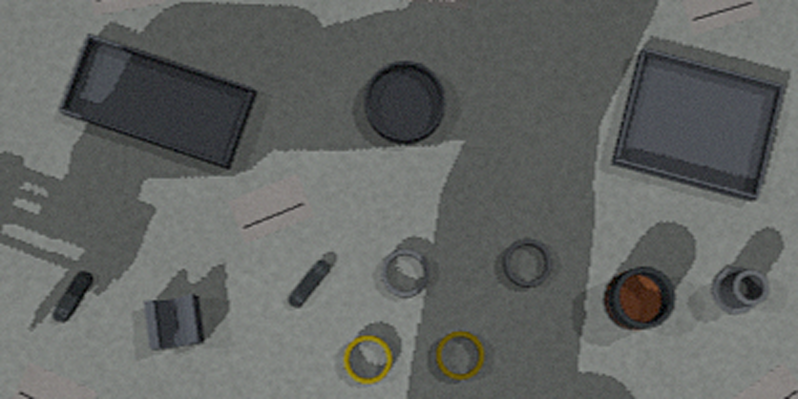

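The crop shows key P at about -32° of yaw and key Q at about -38°. The key tray sits at about -18.5° and the ring tray at about -15°. Nothing lies in either tray. I'll begin with key P.

```bash
cat > plan.py <<'E'
from h import *
from scipy.spatial.transform import Rotation as Ro
import json
def plan(wps,start=None,step=55,arc=10.):
    """wps: (x,y,z,yaw deg,jaw,[waitrows]); prints calls of <=5 rows"""
    s=env.state(); p=np.array(s["eef_pos"]) if start is None else np.array(start[:3],float)
    R=Ro.from_euler("xyz",s["tcp_rot"]) if start is None else Ro.from_euler("xyz",[np.pi,0,np.radians(start[3])])
    rows=[]
    for wp in wps:
        x,y,z,yaw,j=wp[:5]; T=Ro.from_euler("xyz",[np.pi,0,np.radians(yaw)]); t=np.array([x,y,z])
        rv=(R.inv()*T).as_rotvec(); n=max(1,int(np.ceil(max(np.linalg.norm(t-p)/step,np.degrees(np.linalg.norm(rv))/arc))))
        if np.linalg.norm(t-p)<.3 and np.linalg.norm(rv)<.004:n=0
        for i in range(n):
            d=R.inv().apply(t-p)/(n-i); rv=(R.inv()*T).as_rotvec()/(n-i)
            r=np.round(np.r_[d/250,rv/np.pi],3)
            rows.append([float(a)+0. for a in r]+[j]); p=p+R.apply(r[:3]*250); R=R*Ro.from_rotvec(r[3:]*np.pi)
        for _ in range(wp[5] if len(wp)>5 else 0): rows.append([0,0,0,0,0,0,j])
    for i in range(0,len(rows),5): print(json.dumps([rows[i:i+5]]).replace("0.0,","0,").replace(" ",""))
E
python3 -c "
from plan import *
plan([(408,362,150,148.3,.5,2)])"
```

```text
[[[-0.172,-0.096,0.056,0,0,0.011,0.5],[-0.175,-0.09,0.056,0,0,0.011,0.5],[-0.178,-0.084,0.056,0,0,0.01,0.5],[-0.181,-0.079,0.056,0,0,0.011,0.5],[-0.183,-0.072,0.055,0,0,0.01,0.5]]]
[[[-0.185,-0.067,0.056,0,0,0.011,0.5],[0,0,0,0,0,0,0.5],[0,0,0,0,0,0,0.5]]]
```

>>> {"api": "drive_tool", "payload": {"rows": [[[-0.172, -0.096, 0.056, 0, 0, 0.011, 0.5], [-0.175, -0.09, 0.056, 0, 0, 0.011, 0.5], [-0.178, -0.084, 0.056, 0, 0, 0.01, 0.5], [-0.181, -0.079, 0.056, 0, 0, 0.011, 0.5], [-0.183, -0.072, 0.055, 0, 0, 0.01, 0.5]]]}}

```text
t: 2.42
eef_pos: [376.9, 398.3, 163.7]
tcp_rot: [3.141, 0.0, 2.621]
ft_force: [-0.1, 0.5, 0.1]
opening: 0.536
grip_force: 0.0
```

>>> {"api": "drive_tool", "payload": {"rows": [[[-0.185, -0.067, 0.056, 0, 0, 0.011, 0.5], [0, 0, 0, 0, 0, 0, 0.5], [0, 0, 0, 0, 0, 0, 0.5]]]}}

```text
t: 2.8
eef_pos: [407.8, 362.3, 150.1]
tcp_rot: [3.141, -0.0, 2.587]
ft_force: [-0.6, 0.6, 0.5]
opening: 0.502
grip_force: 0.0
```

```bash
cat > look.py <<'E'
from h import *
import sys
def look(names,f=None):
    p=env.read_camera("wrist")
    if f: cv2.imwrite(f"pics/{f}.png",p["color"])
    print("tcp px",px(p,env.state()["eef_pos"]).round(),"cam",np.array(p["pose"])[:3,3].round())
    for n in names:
        for d in env.place_of(n,p)[:3]:
            if d["score"]>.25: q=w(p,d["at"]);print(n,round(d["score"],2),q.round(1),px(p,q).round())
    return p
E
python3 -c "
from look import *
look(['key_a'],'w1');s=env.state();print(s['eef_pos'],s['tcp_rot'],s['opening'])"
```

```text
tcp px [280. 272.] cam [350. 398. 301.]
key_a 0.72 [419.3 109.8   5.4] [ 67. 345.]
key_a 0.57 [404.5 365.4   2.4] [281. 198.]
[407.36029583 362.82138573 150.2756932 ] [3.14091483e+00 1.56686546e-04 2.58906114e+00] 0.5017734601958436
```

View pics/w1.png

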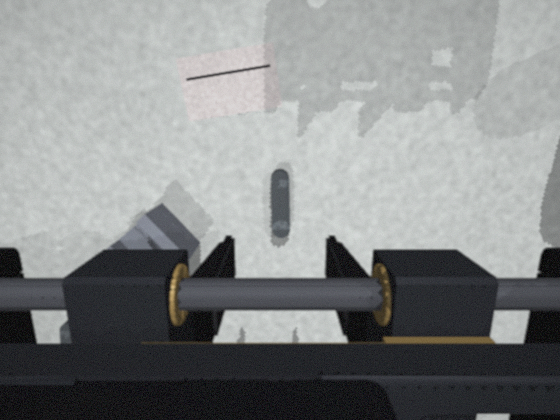

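The key stands upright at (280,203), aligned with the fingers. I descend and grip.

```bash
python3 -c "
from plan import *
p=env.read_camera('wrist');print(ray(p,280.5,203,12))
plan([(406.3,363.5,40,148.3,.5,1),(406.3,363.5,21.5,148.3,.5,1),(406.3,363.5,21.5,148.3,0,4)])
print();plan([(406.3,363.5,90,148.3,0),(631,313,70,71.5,0),(631,313,26.5,71.5,0,1),(631,313,26.5,71.5,.4,2),(631,313,90,71.5,.4)],(406.3,363.5,21.5,148.3))"
```

```text
[405.70492771 364.86466042  12.        ]
[[[0.002,0,0.147,0,0,0,0.5],[0.001,0,0.147,0,0,0,0.5],[0.002,0,0.147,0,0,0,0.5],[0,0,0,0,0,0,0.5],[0,0,0.074,0,0,0,0.5]]]
[[[0,0,0,0,0,0,0.5],[0,0,0,0,0,0,0],[0,0,0,0,0,0,0],[0,0,0,0,0,0,0],[0,0,0,0,0,0,0]]]

[[[0,0,-0.137,0,0,0,0],[0,0,-0.137,0,0,0,0],[-0.109,0.038,0.01,0,0,0.053,0],[-0.101,0.055,0.01,0,0,0.053,0],[-0.091,0.071,0.01,0,0,0.053,0]]]
[[[-0.078,0.085,0.01,0,0,0.054,0],[-0.062,0.097,0.01,0,0,0.053,0],[-0.045,0.106,0.01,0,0,0.054,0],[-0.027,0.112,0.01,0,0,0.053,0],[-0.007,0.114,0.01,0,0,0.054,0]]]
[[[0,0,0.174,0,0,0,0],[0,0,0,0,0,0,0],[0,0,0,0,0,0,0.4],[0,0,0,0,0,0,0.4],[0,0,-0.127,0,0,0,0.4]]]
[[[0,0,-0.127,0,0,0,0.4]]]
```

>>> {"api": "drive_tool", "payload": {"rows": [[[0.003, 0, 0.147, 0, 0, 0, 0.5], [0.002, 0, 0.147, 0, 0, 0, 0.5], [0.002, 0, 0.147, 0, 0, 0, 0.5], [0, 0, 0, 0, 0, 0, 0.5], [0, 0, 0.074, 0, 0, 0, 0.5]]]}}

```text
t: 3.58
eef_pos: [406.9, 364.1, 22.9]
tcp_rot: [3.139, 0.001, 2.589]
ft_force: [0.3, -0.7, 0.2]
opening: 0.504
grip_force: 0.0
```

>>> {"api": "drive_tool", "payload": {"rows": [[[0, 0, 0, 0, 0, 0, 0.5], [0, 0, 0, 0, 0, 0, 0], [0, 0, 0, 0, 0, 0, 0], [0, 0, 0, 0, 0, 0, 0], [0, 0, 0, 0, 0, 0, 0]]]}}

```text
t: 4.2
eef_pos: [406.5, 363.0, 21.5]
tcp_rot: [3.141, 0.0, 2.588]
ft_force: [-0.4, -0.2, 4.7]
opening: 0.166
grip_force: 30.0
```

>>> {"api": "drive_tool", "payload": {"rows": [[[0, 0, -0.137, 0, 0, 0, 0], [0, 0, -0.137, 0, 0, 0, 0], [-0.109, 0.038, 0.01, 0, 0, 0.053, 0], [-0.101, 0.055, 0.01, 0, 0, 0.053, 0], [-0.091, 0.071, 0.01, 0, 0, 0.053, 0]]]}}

```text
t: 4.82
eef_pos: [491.5, 343.7, 82.2]
tcp_rot: [3.142, -0.0, 2.083]
ft_force: [-0.3, -0.1, -0.5]
opening: 0.167
grip_force: 30.0
```

>>> {"api": "drive_tool", "payload": {"rows": [[[-0.078, 0.085, 0.01, 0, 0, 0.054, 0], [-0.062, 0.097, 0.01, 0, 0, 0.053, 0], [-0.045, 0.106, 0.01, 0, 0, 0.054, 0], [-0.027, 0.112, 0.01, 0, 0, 0.053, 0], [-0.007, 0.114, 0.01, 0, 0, 0.054, 0]]]}}

```text
t: 5.45
eef_pos: [631.7, 311.9, 69.3]
tcp_rot: [-3.141, 0.0, 1.241]
ft_force: [-0.2, -1.0, -0.3]
opening: 0.164
grip_force: 30.0
```

>>> {"api": "drive_tool", "payload": {"rows": [[[0, 0, 0, 0, 0, 0, 0]]]}}

```text
t: 5.58
eef_pos: [632.1, 311.5, 68.9]
tcp_rot: [-3.141, 0.0, 1.244]
ft_force: [-0.2, -0.5, -1.9]
opening: 0.164
grip_force: 30.0
```

```bash
python3 -c "
from look import *
look(['key_tray','key_a'],'w2')"
```

```text
tcp px [279. 272.] cam [653. 376. 220.]
key_a 0.94 [630.6 309.9  53. ] [279. 262.]
```

View pics/w2.png

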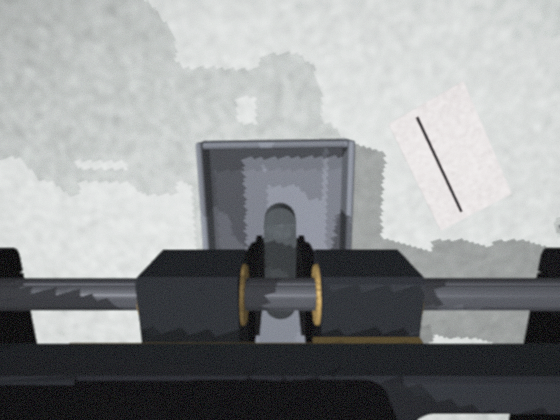

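The held key lies centred and parallel in the tray, with rim corners at (200,143) and (354,140). I lower it.

>>> {"api": "drive_tool", "payload": {"rows": [[[0, 0, 0.168, 0, 0, 0, 0], [0, 0, 0, 0, 0, 0, 0], [0, 0, 0, 0, 0, 0, 0.4], [0, 0, 0, 0, 0, 0, 0.4], [0, 0, -0.127, 0, 0, 0, 0.4]]]}}

```text
t: 6.35
eef_pos: [629.8, 312.0, 58.4]
tcp_rot: [-3.139, 0.002, 1.247]
ft_force: [-0.1, -0.2, -0.2]
opening: 0.385
grip_force: 0.0
```

```bash
python3 -c "
from plan import *
p=env.read_camera('wrist');print(ray(p,277,141,25),env.state()['eef_pos'])
plan([(631,313,120,71.5,.5),(423,112,150,142,.5,2)])"
```

```text
[646.36349393 368.82369677  25.        ] [632.03468358 312.9227436   64.22328918]
[[[0,-0.002,-0.112,0,0,0,0.5],[0,-0.001,-0.111,0.001,-0.001,0,0.5],[-0.128,-0.067,-0.015,0,0,-0.049,0.5],[-0.117,-0.085,-0.015,0,0,-0.049,0.5],[-0.102,-0.102,-0.015,0,0,-0.049,0.5]]]
[[[-0.085,-0.117,-0.015,0,0,-0.049,0.5],[-0.067,-0.129,-0.015,0,0,-0.049,0.5],[-0.046,-0.137,-0.015,0,0,-0.049,0.5],[-0.024,-0.143,-0.015,0,0,-0.049,0.5],[-0.002,-0.145,-0.014,0,0,-0.049,0.5]]]
[[[0,0,0,0,0,0,0.5],[0,0,0,0,0,0,0.5]]]
```

>>> {"api": "drive_tool", "payload": {"rows": [[[0, 0, -0.112, 0, 0, 0, 0.5], [0, 0, -0.111, 0, 0, 0, 0.5], [-0.128, -0.067, -0.015, 0, 0, -0.049, 0.5], [-0.117, -0.085, -0.015, 0, 0, -0.049, 0.5], [-0.102, -0.102, -0.015, 0, 0, -0.049, 0.5]]]}}

```text
t: 7.02
eef_pos: [552.1, 236.4, 127.3]
tcp_rot: [3.141, -0.0, 1.714]
ft_force: [-0.0, -0.1, -0.1]
opening: 0.497
grip_force: 0.0
```

>>> {"api": "drive_tool", "payload": {"rows": [[[-0.085, -0.117, -0.015, 0, 0, -0.049, 0.5], [-0.067, -0.129, -0.015, 0, 0, -0.049, 0.5], [-0.046, -0.137, -0.015, 0, 0, -0.049, 0.5], [-0.024, -0.143, -0.015, 0, 0, -0.049, 0.5], [-0.002, -0.145, -0.014, 0, 0, -0.049, 0.5]]]}}

```text
t: 7.65
eef_pos: [421.9, 110.7, 145.7]
tcp_rot: [3.141, 0.001, 2.483]
ft_force: [0.4, 0.1, 1.1]
opening: 0.5
grip_force: 0.0
```

>>> {"api": "drive_tool", "payload": {"rows": [[[0, 0, 0, 0, 0, 0, 0.5], [0, 0, 0, 0, 0, 0, 0.5]]]}}

```text
t: 7.9
eef_pos: [423.5, 111.5, 145.5]
tcp_rot: [3.14, 0.001, 2.476]
ft_force: [-0.6, 0.0, -0.1]
opening: 0.502
grip_force: 0.0
```

```bash
python3 -c "
from look import *
look(['key_a'],'w3');s=env.state();print(s['eef_pos'],s['tcp_rot'],s['opening'])"
```

```text
tcp px [280. 272.] cam [369. 153. 296.]
key_a 0.77 [422.8 108.3   5.8] [276. 207.]
[423.43125586 111.73970399 145.06429515] [3.14081285e+00 6.43292342e-04 2.47707626e+00] 0.49845870040849205
```

View pics/w3.png

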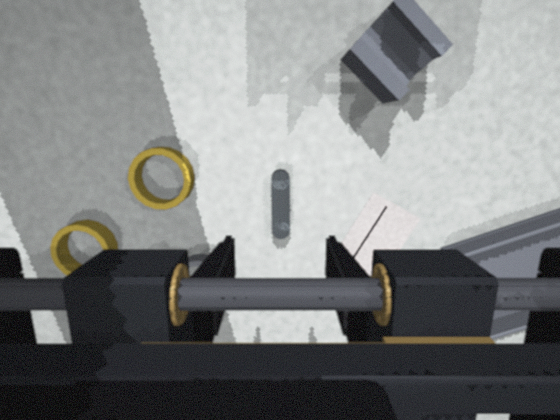

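The key is centred at (280,204) and aligned.

```bash
python3 -c "
from plan import *
p=env.read_camera('wrist');print(ray(p,280.5,204,12))
plan([(422.7,111.5,40,142,.5,1),(422.7,111.5,21.5,142,.5,1),(422.7,111.5,21.5,142,0,4)])
print();plan([(422.7,111.5,90,142,0),(606,238,70,71.5,0,1),(606,238,26.5,71.5,0,1),(606,238,26.5,71.5,.4,2),(606,238,120,71.5,.4)],(422.7,111.5,21.5,142))"
```

```text
[421.72239523 114.01227516  12.        ]
[[[0.001,-0.001,0.21,0,0,0,0.5],[0,-0.001,0.21,0,0,0,0.5],[0,0,0,0,0,0,0.5],[0,-0.001,0.074,0,0,0,0.5],[0,0,0,0,0,0,0.5]]]
[[[0,0,0,0,0,0,0],[0,0,0,0,0,0,0],[0,0,0,0,0,0,0],[0,0,0,0,0,0,0]]]

[[[0,0,-0.137,0,0,0,0],[0,0,-0.137,0,0,0,0],[-0.033,0.106,0.01,0,0,0.049,0],[-0.017,0.11,0.01,0,0,0.049,0],[0.001,0.111,0.01,0,0,0.049,0]]]
[[[0.018,0.11,0.01,0,0,0.049,0],[0.034,0.106,0.01,0,0,0.049,0],[0.05,0.1,0.01,0,0,0.049,0],[0.065,0.091,0.01,0,0,0.049,0],[0.078,0.08,0.01,0,0,0.049,0]]]
[[[0,0,0,0,0,0,0],[-0.001,0,0.174,0,0,0,0],[0,0,0,0,0,0,0],[0,0,0,0,0,0,0.4],[0,0,0,0,0,0,0.4]]]
[[[0,0,-0.187,0,0,0,0.4],[0,0,-0.187,0,0,0,0.4]]]
```

>>> {"api": "drive_tool", "payload": {"rows": [[[0.003, 0, 0.21, 0, 0, 0, 0.5], [0.003, 0, 0.21, 0, 0, 0, 0.5], [0, 0, 0, 0, 0, 0, 0.5], [0, 0, 0.074, 0, 0, 0, 0.5], [0, 0, 0, 0, 0, 0, 0.5]]]}}

```text
t: 8.68
eef_pos: [422.0, 112.5, 22.4]
tcp_rot: [3.141, 0.0, 2.478]
ft_force: [-0.3, 0.2, -0.1]
opening: 0.502
grip_force: 0.0
```

>>> {"api": "drive_tool", "payload": {"rows": [[[0, 0, 0, 0, 0, 0, 0], [0, 0, 0, 0, 0, 0, 0], [0, 0, 0, 0, 0, 0, 0], [0, 0, 0, 0, 0, 0, 0]]]}}

```text
t: 9.18
eef_pos: [421.7, 112.3, 21.7]
tcp_rot: [3.141, 0.0, 2.478]
ft_force: [-0.4, 0.6, 7.0]
opening: 0.167
grip_force: 30.0
```

>>> {"api": "drive_tool", "payload": {"rows": [[[0, 0, -0.137, 0, 0, 0, 0], [0, 0, -0.137, 0, 0, 0, 0], [-0.033, 0.106, 0.01, 0, 0, 0.049, 0], [-0.017, 0.11, 0.01, 0, 0, 0.049, 0], [0.001, 0.111, 0.01, 0, 0, 0.049, 0]]]}}

```text
t: 9.8
eef_pos: [490.7, 160.1, 82.4]
tcp_rot: [-3.142, -0.0, 2.011]
ft_force: [-0.4, -0.8, -1.1]
opening: 0.165
grip_force: 30.0
```

>>> {"api": "drive_tool", "payload": {"rows": [[[0.018, 0.11, 0.01, 0, 0, 0.049, 0], [0.034, 0.106, 0.01, 0, 0, 0.049, 0], [0.05, 0.1, 0.01, 0, 0, 0.049, 0], [0.065, 0.091, 0.01, 0, 0, 0.049, 0], [0.078, 0.08, 0.01, 0, 0, 0.049, 0]]]}}

```text
t: 10.42
eef_pos: [605.4, 239.2, 69.5]
tcp_rot: [-3.141, 0.0, 1.241]
ft_force: [0.8, 0.2, -1.1]
opening: 0.165
grip_force: 30.0
```

>>> {"api": "drive_tool", "payload": {"rows": [[[0, 0, 0, 0, 0, 0, 0], [0, 0, 0, 0, 0, 0, 0]]]}}

```text
t: 10.68
eef_pos: [604.2, 238.4, 69.5]
tcp_rot: [-3.14, 0.001, 1.248]
ft_force: [-0.1, -0.0, -1.4]
opening: 0.164
grip_force: 30.0
```

>>> {"api": "drive_tool", "payload": {"rows": [[[0, 0, 0.172, 0, 0, 0, 0], [0, 0, 0, 0, 0, 0, 0], [0, 0, 0, 0, 0, 0, 0.4], [0, 0, 0, 0, 0, 0, 0.4], [0, 0, -0.187, 0, 0, 0, 0.4]]]}}

```text
t: 11.3
eef_pos: [603.5, 238.2, 72.0]
tcp_rot: [-3.137, 0.003, 1.246]
ft_force: [1.3, 0.2, 0.0]
opening: 0.386
grip_force: 0.0
```

```bash
python3 -c "
from plan import *
plan([(606,238,120,75,.75),(435,8.5,150,75,.75,2)])"
```

```text
[[[0.002,0.009,-0.192,-0.001,0.001,-0.02,0.75],[-0.177,-0.071,-0.02,0,0,0,0.75],[-0.177,-0.071,-0.02,0,0,0,0.75],[-0.177,-0.07,-0.02,0,0,0,0.75],[-0.178,-0.071,-0.02,0,0,0,0.75]]]
[[[-0.177,-0.07,-0.02,0,0,0,0.75],[-0.178,-0.071,-0.02,0,0,0,0.75],[0,0,0,0,0,0,0.75],[0,0,0,0,0,0,0.75]]]
```

>>> {"api": "drive_tool", "payload": {"rows": [[[0.002, 0.009, -0.192, 0, 0, -0.02, 0.75], [-0.177, -0.071, -0.02, 0, 0, 0, 0.75], [-0.177, -0.071, -0.02, 0, 0, 0, 0.75], [-0.177, -0.07, -0.02, 0, 0, 0, 0.75], [-0.178, -0.071, -0.02, 0, 0, 0, 0.75]]]}}

```text
t: 11.92
eef_pos: [492.0, 84.5, 142.5]
tcp_rot: [3.141, -0.0, 1.31]
ft_force: [1.4, -0.1, -0.2]
opening: 0.745
grip_force: 0.0
```

>>> {"api": "drive_tool", "payload": {"rows": [[[-0.177, -0.07, -0.02, 0, 0, 0, 0.75], [-0.178, -0.071, -0.02, 0, 0, 0, 0.75], [0, 0, 0, 0, 0, 0, 0.75], [0, 0, 0, 0, 0, 0, 0.75]]]}}

```text
t: 12.42
eef_pos: [436.6, 9.0, 152.2]
tcp_rot: [3.14, -0.0, 1.309]
ft_force: [-0.1, -0.6, 0.0]
opening: 0.752
grip_force: 0.0
```

```bash
python3 -c "
from look import *
look(['ring_a','sleeve_dish'],'w4');s=env.state();print(s['eef_pos'],s['tcp_rot'],s['opening'])
p=env.read_camera('top');cv2.imwrite('pics/t2.png',cv2.resize(p['color'][90:300,80:460],None,fx=2,fy=2))
for d in env.place_of('key_a',p): print(w(p,d['at']).round(),d['score'])"
```

```text
tcp px [281. 271.] cam [453.  74. 303.]
ring_a 0.64 [ 444.8 -121.     8.5] [323. 328.]
ring_a 0.63 [345.6 -50.    9.6] [203. 288.]
sleeve_dish 0.55 [6.194e+02 1.170e+01 5.000e-01] [483. 146.]
[436.56195545   9.61616976 151.6050064 ] [ 3.14133468e+00 -1.91994547e-04  1.31023645e+00] 0.747413569780088
[603. 238.   7.] 0.73
[631. 313.  11.] 0.66
```

View pics/w4.png

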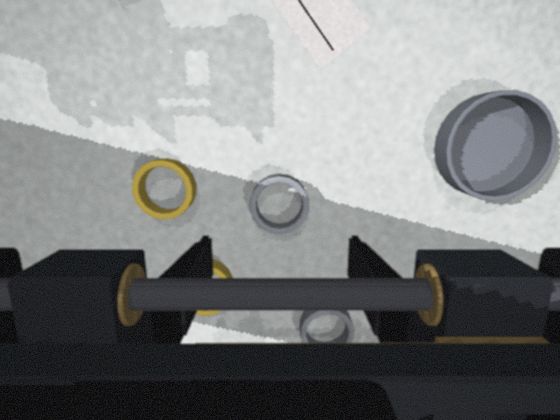

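View pics/t2.png

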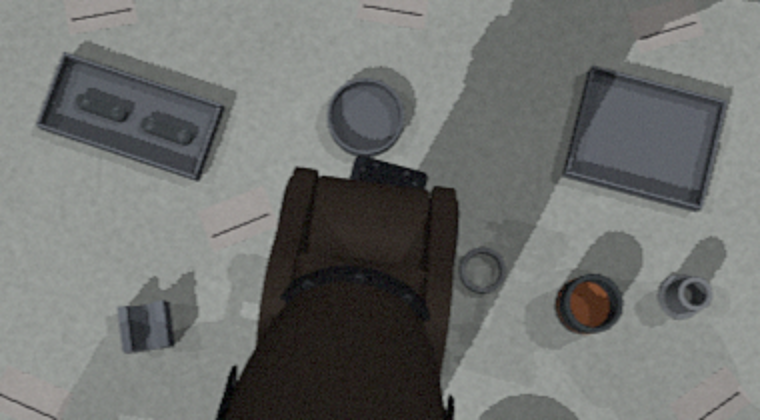

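Both keys lie lengthwise in the tray, at about (104,104) and (168,127) in the top crop. The ring is centred under the wrist at (280,203). I grip it.

```bash
python3 -c "
from plan import *
p=env.read_camera('wrist');print(ray(p,280,203,12))
plan([(436,9,40,75,.75,1),(436,9,22,75,.75,1),(436,9,22,75,0,4)])
print();plan([(436,9,130,75,0),(590,-344,80,75,0,2),(590,-344,27,75,0,1),(590,-344,27,75,.72,2),(590,-344,120,75,.72)],(436,9,22,75))"
```

```text
[436.12409181  11.3593609   12.        ]
[[[-0.001,0,0.149,0,0,0,0.75],[-0.001,0,0.148,0,0,0,0.75],[0,-0.001,0.149,0,0,0,0.75],[0,0,0,0,0,0,0.75],[0,0,0.072,0,0,0,0.75]]]
[[[0,0,0,0,0,0,0.75],[0,0,0,0,0,0,0],[0,0,0,0,0,0,0],[0,0,0,0,0,0,0],[0,0,0,0,0,0,0]]]

[[[0,0,-0.216,0,0,0,0],[0,0,-0.216,0,0,0,0],[-0.151,0.12,0.025,0,0,0,0],[-0.15,0.12,0.025,0,0,0,0],[-0.151,0.12,0.025,0,0,0,0]]]
[[[-0.15,0.12,0.025,0,0,0,0],[-0.151,0.12,0.025,0,0,0,0],[-0.15,0.12,0.025,0,0,0,0],[-0.151,0.12,0.025,0,0,0,0],[-0.15,0.12,0.025,0,0,0,0]]]
[[[0,0,0,0,0,0,0],[0,0,0,0,0,0,0],[0,0,0.212,0,0,0,0],[0,0,0,0,0,0,0],[0,0,0,0,0,0,0.72]]]
[[[0,0,0,0,0,0,0.72],[0,0,-0.186,0,0,0,0.72],[0,0,-0.186,0,0,0,0.72]]]
```

>>> {"api": "drive_tool", "payload": {"rows": [[[0, 0, 0.149, 0, 0, 0, 0.75], [0, 0, 0.148, 0, 0, 0, 0.75], [0, 0, 0.149, 0, 0, 0, 0.75], [0, 0, 0, 0, 0, 0, 0.75], [0, 0, 0.07, 0, 0, 0, 0.75]]]}}

```text
t: 13.35
eef_pos: [436.9, 9.1, 23.7]
tcp_rot: [3.14, -0.0, 1.31]
ft_force: [0.2, -0.0, -0.3]
opening: 0.752
grip_force: 0.0
```

>>> {"api": "drive_tool", "payload": {"rows": [[[0, 0, 0, 0, 0, 0, 0.75], [0, 0, 0, 0, 0, 0, 0], [0, 0, 0, 0, 0, 0, 0], [0, 0, 0, 0, 0, 0, 0], [0, 0, 0, 0, 0, 0, 0]]]}}

```text
t: 13.98
eef_pos: [436.4, 9.0, 23.3]
tcp_rot: [3.14, -0.0, 1.309]
ft_force: [-0.2, 1.3, 9.5]
opening: 0.54
grip_force: 30.0
```

>>> {"api": "drive_tool", "payload": {"rows": [[[0, 0, -0.216, 0, 0, 0, 0], [0, 0, -0.216, 0, 0, 0, 0], [-0.151, 0.12, 0.025, 0, 0, 0, 0], [-0.15, 0.12, 0.025, 0, 0, 0, 0], [-0.151, 0.12, 0.025, 0, 0, 0, 0]]]}}

```text
t: 14.6
eef_pos: [494.2, -124.8, 112.2]
tcp_rot: [3.141, -0.0, 1.309]
ft_force: [0.5, -0.2, -1.8]
opening: 0.54
grip_force: 30.0
```

>>> {"api": "drive_tool", "payload": {"rows": [[[-0.15, 0.12, 0.025, 0, 0, 0, 0], [-0.151, 0.12, 0.025, 0, 0, 0, 0], [-0.15, 0.12, 0.025, 0, 0, 0, 0], [-0.151, 0.12, 0.025, 0, 0, 0, 0], [-0.15, 0.12, 0.025, 0, 0, 0, 0]]]}}

```text
t: 15.22
eef_pos: [590.3, -345.3, 80.5]
tcp_rot: [-3.141, -0.0, 1.309]
ft_force: [0.6, 1.5, -0.9]
opening: 0.539
grip_force: 30.0
```

>>> {"api": "drive_tool", "payload": {"rows": [[[0, 0, 0, 0, 0, 0, 0], [0, 0, 0, 0, 0, 0, 0]]]}}

```text
t: 15.48
eef_pos: [589.5, -343.3, 80.3]
tcp_rot: [-3.14, -0.001, 1.309]
ft_force: [-0.6, 0.1, -1.2]
opening: 0.545
grip_force: 30.0
```

```bash
python3 -c "
from look import *
look(['ring_tray','ring_a'],'w5')"
```

```text
tcp px [281. 271.] cam [ 606. -278.  231.]
ring_tray 0.75 [ 599.9 -308.1    0. ] [283. 172.]
```

View pics/w5.png

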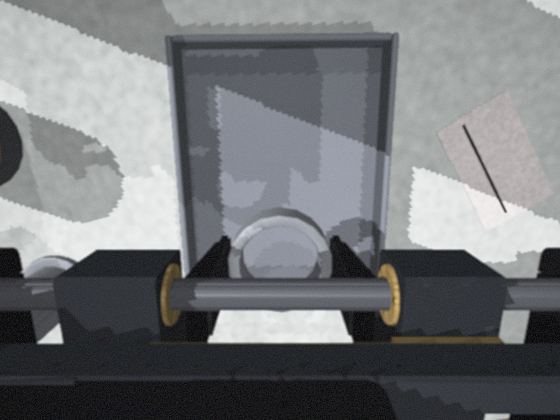

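The ring is centred across the tray, whose walls stand at columns 180 and 390. I lower it and release.

>>> {"api": "drive_tool", "payload": {"rows": [[[0, 0, 0.208, 0, 0, 0, 0], [0, 0, 0, 0, 0, 0, 0], [0, 0, 0, 0, 0, 0, 0.72], [0, 0, 0, 0, 0, 0, 0.72], [0, 0, -0.186, 0, 0, 0, 0.72]]]}}

```text
t: 16.25
eef_pos: [589.0, -343.1, 74.1]
tcp_rot: [-3.137, -0.002, 1.309]
ft_force: [0.6, -0.8, 1.5]
opening: 0.716
grip_force: 0.0
```

```bash
python3 -c "
from plan import *
plan([(590,-344,120,75,.75),(448,-122,150,75,.75,2)])"
```

```text
[[[-0.002,0.004,-0.184,-0.001,-0.001,0,0.75],[0.142,-0.156,-0.024,0,0,0,0.75],[0.142,-0.156,-0.024,0,0,0,0.75],[0.142,-0.155,-0.024,0,0,0,0.75],[0.142,-0.156,-0.024,0,0,0,0.75]]]
[[[0.143,-0.155,-0.024,0,0,0,0.75],[0,0,0,0,0,0,0.75],[0,0,0,0,0,0,0.75]]]
```

>>> {"api": "drive_tool", "payload": {"rows": [[[-0.002, 0.004, -0.184, 0, 0, 0, 0.75], [0.142, -0.156, -0.024, 0, 0, 0, 0.75], [0.142, -0.156, -0.024, 0, 0, 0, 0.75], [0.142, -0.155, -0.024, 0, 0, 0, 0.75], [0.142, -0.156, -0.024, 0, 0, 0, 0.75]]]}}

```text
t: 16.88
eef_pos: [476.3, -165.9, 146.6]
tcp_rot: [3.14, 0.0, 1.309]
ft_force: [-0.3, 0.0, 0.3]
opening: 0.753
grip_force: 0.0
```

>>> {"api": "drive_tool", "payload": {"rows": [[[0.143, -0.155, -0.024, 0, 0, 0, 0.75], [0, 0, 0, 0, 0, 0, 0.75], [0, 0, 0, 0, 0, 0, 0.75]]]}}

```text
t: 17.25
eef_pos: [449.8, -123.0, 152.2]
tcp_rot: [3.139, 0.0, 1.31]
ft_force: [0.0, 0.0, 0.5]
opening: 0.751
grip_force: 0.0
```

```bash
python3 -c "
from look import *
from plan import *
p=look(['ring_a'],'w6');s=env.state();print(s['eef_pos'],s['tcp_rot'],s['opening'])
print(px(p,[447.8,-122,9]))
plan([(448,-122,40,75,.75,1),(448,-122,22,75,.75,1),(448,-122,22,75,0,4)])
print();plan([(448,-122,130,75,0),(609,-274,80,75,0,2)],(448,-122,22,75))"
```

```text
tcp px [282. 272.] cam [466. -57. 303.]
[ 449.76226953 -123.40211947  151.47030002] [3.14028692e+00 1.16215065e-04 1.30847682e+00] 0.7496828916417252
[277.85770449 203.37664978]
[[[0.001,-0.003,0.149,0,0,0,0.75],[0.001,-0.003,0.148,0,0,0,0.75],[0.002,-0.003,0.149,0,0,0,0.75],[0,0,0,0,0,0,0.75],[0,0,0.072,0,0,0,0.75]]]
[[[0,0,0,0,0,0,0.75],[0,0,0,0,0,0,0],[0,0,0,0,0,0,0],[0,0,0,0,0,0,0],[0,0,0,0,0,0,0]]]

[[[0,0,-0.216,0,0,0,0],[0,0,-0.216,0,0,0,0],[-0.084,0.156,0.04,0,0,0,0],[-0.084,0.156,0.04,0,0,0,0],[-0.084,0.156,0.04,0,0,0,0]]]
[[[-0.084,0.156,0.04,0,0,0,0],[-0.085,0.155,0.04,0,0,0,0],[0,0,0,0,0,0,0],[0,0,0,0,0,0,0]]]
```

View pics/w6.png

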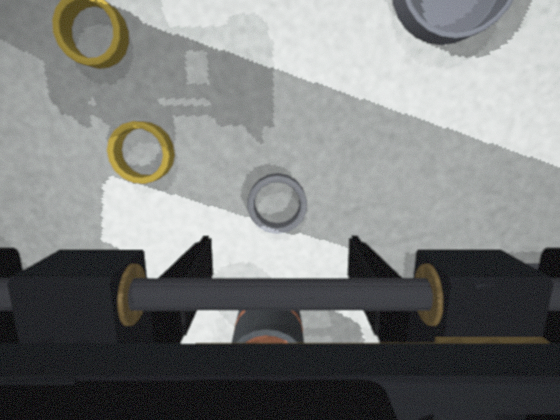

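The ring is at (277,202), which matches the estimate. I grip it and carry it.

>>> {"api": "drive_tool", "payload": {"rows": [[[0.001, -0.003, 0.149, 0, 0, 0, 0.75], [0.001, -0.003, 0.148, 0, 0, 0, 0.75], [0.002, -0.003, 0.149, 0, 0, 0, 0.75], [0, 0, 0, 0, 0, 0, 0.75], [0, 0, 0.072, 0, 0, 0, 0.75]]]}}

```text
t: 17.98
eef_pos: [448.1, -121.9, 22.7]
tcp_rot: [3.14, 0.0, 1.309]
ft_force: [-0.5, -0.9, 0.2]
opening: 0.747
grip_force: 0.0
```

>>> {"api": "drive_tool", "payload": {"rows": [[[0, 0, 0, 0, 0, 0, 0.75], [0, 0, 0, 0, 0, 0, 0], [0, 0, 0, 0, 0, 0, 0], [0, 0, 0, 0, 0, 0, 0], [0, 0, 0, 0, 0, 0, 0]]]}}

```text
t: 18.6
eef_pos: [447.4, -121.2, 22.3]
tcp_rot: [3.14, 0.0, 1.309]
ft_force: [-1.0, -0.6, 7.3]
opening: 0.54
grip_force: 30.0
```

>>> {"api": "drive_tool", "payload": {"rows": [[[0, 0, -0.216, 0, 0, 0, 0], [0, 0, -0.216, 0, 0, 0, 0], [-0.084, 0.156, 0.04, 0, 0, 0, 0], [-0.084, 0.156, 0.04, 0, 0, 0, 0], [-0.084, 0.156, 0.04, 0, 0, 0, 0]]]}}

```text
t: 19.23
eef_pos: [544.7, -213.1, 99.9]
tcp_rot: [3.141, 0.0, 1.309]
ft_force: [0.9, 0.6, -0.6]
opening: 0.532
grip_force: 30.0
```

>>> {"api": "drive_tool", "payload": {"rows": [[[-0.084, 0.156, 0.04, 0, 0, 0, 0], [-0.085, 0.155, 0.04, 0, 0, 0, 0], [0, 0, 0, 0, 0, 0, 0], [0, 0, 0, 0, 0, 0, 0]]]}}

```text
t: 19.73
eef_pos: [607.4, -272.6, 79.4]
tcp_rot: [-3.14, -0.0, 1.309]
ft_force: [-0.2, 0.0, -1.4]
opening: 0.537
grip_force: 30.0
```

>>> {"api": "drive_tool", "payload": {"rows": [[[0, 0, 0.21, 0, 0, 0, 0], [0, 0, 0, 0, 0, 0, 0], [0, 0, 0, 0, 0, 0, 0.72], [0, 0, 0, 0, 0, 0, 0.72], [0, 0, -0.186, 0, 0, 0, 0.72]]]}}

```text
t: 20.35
eef_pos: [606.6, -272.2, 72.0]
tcp_rot: [-3.136, -0.001, 1.309]
ft_force: [-0.4, 0.1, 0.2]
opening: 0.714
grip_force: 0.0
```

```bash
python3 -c "
from plan import *
plan([(608,-274,130,75,.75),(421,-344,180,75,.75,2)])"
```

```text
[[[-0.003,0.003,-0.116,-0.001,0,0,0.75],[-0.002,0.004,-0.116,-0.001,0,0,0.75],[-0.116,-0.163,-0.05,0,0,0,0.75],[-0.116,-0.162,-0.05,0,0,0,0.75],[-0.116,-0.163,-0.051,0,0,0,0.75]]]
[[[-0.116,-0.162,-0.05,0,0,0,0.75],[0,0,0,0,0,0,0.75],[0,0,0,0,0,0,0.75]]]
```

>>> {"api": "drive_tool", "payload": {"rows": [[[-0.003, 0.003, -0.116, 0, 0, 0, 0.75], [-0.002, 0.004, -0.116, 0, 0, 0, 0.75], [-0.116, -0.163, -0.05, 0, 0, 0, 0.75], [-0.116, -0.162, -0.05, 0, 0, 0, 0.75], [-0.116, -0.163, -0.051, 0, 0, 0, 0.75]]]}}

```text
t: 20.98
eef_pos: [467.5, -327.3, 170.5]
tcp_rot: [3.141, 0.0, 1.31]
ft_force: [-0.1, -0.6, 0.3]
opening: 0.749
grip_force: 0.0
```

>>> {"api": "drive_tool", "payload": {"rows": [[[-0.116, -0.162, -0.05, 0, 0, 0, 0.75], [0, 0, 0, 0, 0, 0, 0.75], [0, 0, 0, 0, 0, 0, 0.75]]]}}

```text
t: 21.35
eef_pos: [422.6, -344.7, 182.4]
tcp_rot: [3.141, 0.0, 1.309]
ft_force: [0.0, -0.6, 0.3]
opening: 0.752
grip_force: 0.0
```

```bash
python3 -c "
from look import *
from plan import *
p=look(['sleeve','liner'],'w7');s=env.state();print(s['eef_pos'],s['tcp_rot'],s['opening'])
print(px(p,[421,-344,60]))
p=env.read_camera('top')
for d in env.place_of('ring_a',p)+env.place_of('key_a',p): print(w(p,d['at']).round(),d['score'])
cv2.imwrite('pics/t3.png',cv2.resize(p['color'][90:300,80:460],None,fx=2,fy=2))
"
```

```text
tcp px [282. 271.] cam [ 439. -279.  333.]
sleeve 0.64 [ 417.5 -345.8   -5.6] [276. 196.]
liner 0.93 [ 407.7 -238.1   -0.6] [235.  89.]
[ 423.12979038 -344.22747172  181.57124214] [-3.14135853e+00 -3.03468633e-04  1.31036016e+00] 0.7509061721669862
[278.49369822 209.17486857]
[ 586. -343.   13.] 0.7
[ 608. -269.   13.] 0.68
[344.  49.   6.] 0.65
[603. 241.   8.] 0.72
[379. 252.  -1.] 0.63
[630. 314.   7.] 0.53
```

View pics/w7.png

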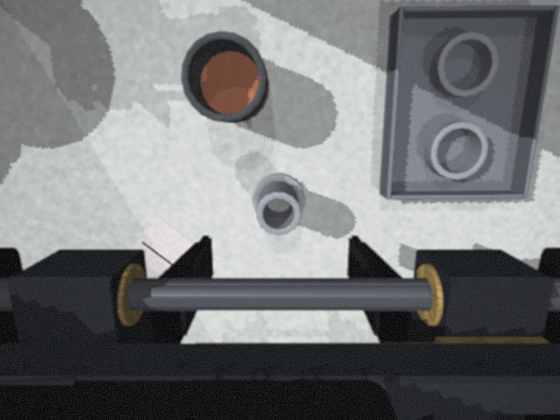

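Both rings lie flat in their tray, at (467,63) and (459,150). The sleeve's top bore is at (278,212), about 1 mm from the estimate.

```bash
python3 -c "
from plan import *
p=env.read_camera('wrist');print(ray(p,278,212,60))
plan([(421,-345,80,75,.75,1),(421,-345,45,75,.75,1),(421,-345,45,75,0,5)])
print();plan([(421,-345,160,75,0),(621,12,130,75,0,3)],(421,-345,45,75))"
```

```text
[ 420.15545886 -345.42443775   60.        ]
[[[-0.002,-0.003,0.203,0,0,0,0.75],[-0.002,-0.003,0.203,0,0,0,0.75],[0,0,0,0,0,0,0.75],[0,0,0.14,0,0,0,0.75],[0,0,0,0,0,0,0.75]]]
[[[0,0,0,0,0,0,0],[0,0,0,0,0,0,0],[0,0,0,0,0,0,0],[0,0,0,0,0,0,0],[0,0,0,0,0,0,0]]]

[[[0,0,-0.153,0,0,0,0],[0,0,-0.154,0,0,0,0],[0,0,-0.153,0,0,0,0],[0.198,0.05,0.015,0,0,0,0],[0.198,0.05,0.015,0,0,0,0]]]
[[[0.198,0.051,0.015,0,0,0,0],[0.198,0.05,0.015,0,0,0,0],[0.199,0.051,0.015,0,0,0,0],[0.198,0.05,0.015,0,0,0,0],[0.199,0.051,0.015,0,0,0,0]]]
[[[0.198,0.05,0.015,0,0,0,0],[0,0,0,0,0,0,0],[0,0,0,0,0,0,0],[0,0,0,0,0,0,0]]]
```

>>> {"api": "drive_tool", "payload": {"rows": [[[-0.003, -0.004, 0.203, 0, 0, 0, 0.75], [-0.002, -0.004, 0.203, 0, 0, 0, 0.75], [0, 0, 0, 0, 0, 0, 0.75], [0, 0, 0.14, 0, 0, 0, 0.75], [0, 0, 0, 0, 0, 0, 0.75]]]}}

```text
t: 22.32
eef_pos: [420.2, -345.3, 45.6]
tcp_rot: [-3.14, -0.001, 1.309]
ft_force: [-0.5, -0.6, -0.7]
opening: 0.751
grip_force: 0.0
```

>>> {"api": "drive_tool", "payload": {"rows": [[[0, 0, 0, 0, 0, 0, 0], [0, 0, 0, 0, 0, 0, 0], [0, 0, 0, 0, 0, 0, 0], [0, 0, 0, 0, 0, 0, 0], [0, 0, 0, 0, 0, 0, 0]]]}}

```text
t: 22.95
eef_pos: [420.4, -345.8, 45.9]
tcp_rot: [3.141, 0.001, 1.309]
ft_force: [-0.1, 0.3, 6.0]
opening: 0.384
grip_force: 30.0
```

>>> {"api": "drive_tool", "payload": {"rows": [[[0, 0, -0.153, 0, 0, 0, 0], [0, 0, -0.154, 0, 0, 0, 0], [0, 0, -0.153, 0, 0, 0, 0], [0.198, 0.05, 0.015, 0, 0, 0, 0], [0.198, 0.05, 0.015, 0, 0, 0, 0]]]}}

```text
t: 23.58
eef_pos: [469.9, -255.4, 152.8]
tcp_rot: [-3.141, -0.0, 1.307]
ft_force: [0.4, -1.3, -5.4]
opening: 0.385
grip_force: 30.0
```

>>> {"api": "drive_tool", "payload": {"rows": [[[0.198, 0.051, 0.015, 0, 0, 0, 0], [0.198, 0.05, 0.015, 0, 0, 0, 0], [0.199, 0.051, 0.015, 0, 0, 0, 0], [0.198, 0.05, 0.015, 0, 0, 0, 0], [0.199, 0.051, 0.015, 0, 0, 0, 0]]]}}

```text
t: 24.2
eef_pos: [595.3, -31.4, 133.4]
tcp_rot: [-3.14, 0.0, 1.309]
ft_force: [0.8, -0.3, -4.7]
opening: 0.382
grip_force: 30.0
```

>>> {"api": "drive_tool", "payload": {"rows": [[[0.198, 0.05, 0.015, 0, 0, 0, 0], [0, 0, 0, 0, 0, 0, 0], [0, 0, 0, 0, 0, 0, 0], [0, 0, 0, 0, 0, 0, 0]]]}}

```text
t: 24.7
eef_pos: [619.5, 10.5, 130.3]
tcp_rot: [-3.141, 0.0, 1.308]
ft_force: [0.3, 0.2, -4.3]
opening: 0.385
grip_force: 30.0
```

```bash
python3 -c "
from look import *
from plan import *
p=look(['sleeve','sleeve_dish'],'w8');s=env.state();print(s['eef_pos'],s['tcp_rot'],s['opening'])
plan([(621,12,52,75,0,1)])
"
```

```text
tcp px [282. 272.] cam [637.  76. 281.]
sleeve 0.57 [617.1  14.   81.9] [276. 234.]
[619.80836012  10.6145279  130.49371425] [-3.14156333e+00 -6.10124497e-05  1.30786037e+00] 0.3894597214820849
[[[0.003,0.002,0.157,0,0,0,0],[0.004,0.001,0.157,0,0,0,0],[0,0,0,0,0,0,0]]]
```

View pics/w8.png

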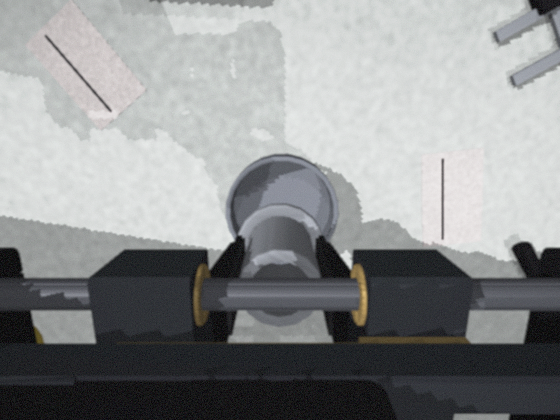

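The sleeve hangs in line with the dish, with columns 281 and 282. I lower it.

>>> {"api": "drive_tool", "payload": {"rows": [[[0.003, 0.002, 0.157, 0, 0, 0, 0], [0.003, 0.001, 0.157, 0, 0, 0, 0], [0, 0, 0, 0, 0, 0, 0], [0, 0, 0.003, 0, 0, 0, 0]]]}}

```text
t: 25.35
eef_pos: [621.2, 12.4, 51.9]
tcp_rot: [3.141, -0.0, 1.309]
ft_force: [0.7, -0.0, -4.0]
opening: 0.384
grip_force: 30.0
```

>>> {"api": "drive_tool", "payload": {"rows": [[[0, 0, 0.003, 0, 0, 0, 0], [0, 0, 0, 0, 0, 0, 0]]]}}

```text
t: 25.6
eef_pos: [621.3, 12.7, 51.1]
tcp_rot: [3.141, -0.0, 1.309]
ft_force: [-0.1, -0.2, -3.8]
opening: 0.384
grip_force: 30.0
```

>>> {"api": "drive_tool", "payload": {"rows": [[[0, 0, 0.004, 0, 0, 0, 0], [0, 0, 0, 0, 0, 0, 0], [0, 0, 0, 0, 0, 0, 0.7], [0, 0, 0, 0, 0, 0, 0.7], [0, 0, 0, 0, 0, 0, 0.7]]]}}

```text
t: 26.22
eef_pos: [621.3, 12.7, 49.6]
tcp_rot: [3.141, -0.0, 1.309]
ft_force: [-0.4, -0.5, -0.1]
opening: 0.642
grip_force: 0.0
```

>>> {"api": "drive_tool", "payload": {"rows": [[[0, 0, -0.2, 0, 0, 0, 0.7], [0, 0, -0.2, 0, 0, 0, 0.7], [0, 0, -0.2, 0, 0, 0, 0.7], [0, 0, 0, 0, 0, 0, 0.7], [0, 0, 0, 0, 0, 0, 0.7]]]}}

```text
t: 26.85
eef_pos: [620.7, 12.8, 198.8]
tcp_rot: [-3.141, 0.0, 1.309]
ft_force: [-0.0, 0.4, -0.5]
opening: 0.703
grip_force: 0.0
```

```bash
python3 -c "
from look import *
look(['sleeve','sleeve_dish'])
for c in ['scene','top']:
  p=env.read_camera(c)
  if c=='scene': cv2.imwrite('pics/s9.png',p['color'])
  for n in N:
    for d in env.place_of(n,p):
      if d['score']>.35: print(c,n,w(p,d['at']).round(),round(d['score'],2))
"
```

```text
tcp px [281. 271.] cam [638.  78. 349.]
sleeve 0.67 [615.2  17.    3.4] [274. 190.]
sleeve_dish 0.59 [6.174e+02 1.520e+01 6.000e-01] [277. 191.]
scene ring_a [345. -48.   7.] 0.81
scene ring_a [346.  51.   9.] 0.8
scene ring_a [ 589. -345.   11.] 0.71
scene ring_a [ 611. -270.   19.] 0.57
scene key_a [607. 237.   7.] 0.87
scene key_a [629. 311.  11.] 0.76
scene key_a [ 599. -311.    5.] 0.57
scene sleeve [627. 314.   7.] 0.55
scene ring_tray [ 597. -309.    3.] 0.61
scene key_tray [618. 281.   2.] 0.58
scene sleeve_dish [618.   9.  -4.] 0.8
scene liner [ 406. -240.   -3.] 0.71
scene vblock [377. 252.   5.] 0.71
top ring_a [ 591. -344.   12.] 0.82
top ring_a [ 605. -271.   14.] 0.69
top key_a [628. 312.   9.] 0.73
top key_a [604. 238.   9.] 0.59
top ring_tray [ 597. -312.   -1.] 0.89
top key_tray [622. 282.   1.] 0.93
top liner [ 408. -236.   -0.] 0.79
top vblock [382. 253.  -2.] 0.76
top vblock [630. 315.   9.] 0.36
```

View pics/s9.png

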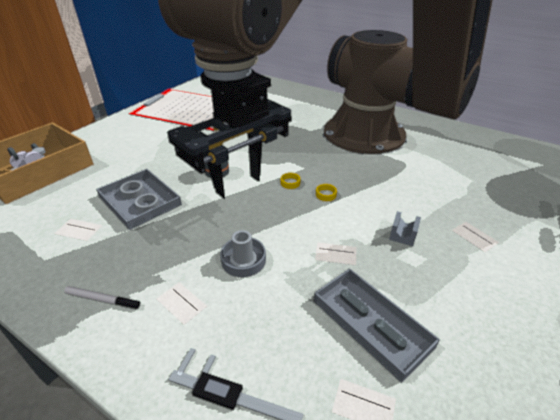

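The scene shows the rings in the broad tray at (131,186) and (148,201). The keys lie end to end at (353,300) and (390,333), and the sleeve stands upright in the dish at (242,250). The liner and V-block have not moved, so I hand the job in.

```bash
python3 -c "
from cell import env
print(env.job_done())"
```

```text
the job is handed in; nothing more can be done
None
```

The job is handed in: by the last camera check both rings, both keys and the sleeve are in their trays, with the liner and V-block unmoved; the hand-in returned no verdict.

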